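# Hang the long mould on the spring balancer

## Robot

A 6-joint arm with a two-finger parallel gripper is mounted at the origin on a cart in front of the work surface, level with it; the furniture and walls round the work are solid. World frame = base frame: x ahead of the robot, y to its left, z up, the work surface at z = 0. Lengths are in m, angles in rad, forces in N, time in s.
With the tool pointing down it reaches from about 0.3 to 0.775 m from the base axis. Payload 14.6 kg.
Tool frame: the origin (TCP) lies at the very end of the fingers, on their centre line; the grasp point (between the pads) lies 19 mm behind it; z points along the fingers, y is the line along which they close (so a half turn about z gives the same grasp; the last joint's range is limited). The gripper opens to 94 mm and grips with 3 to 60 N. Pads are 16 mm wide; open, the fingers measure 119 mm over their backs; the gripper's body (75 mm by 177 mm) begins 78 mm behind the grasp point.
Start: joints at [1.156, 0.3, 1.521, -0, 1.321, -0.067], TCP at [0.187, 0.517, 0.205] pointing down, gripper open.
Joint ranges: [-3.03, 3.03], [-0.79, 2.21], [0.23, 2.52], [-1.04, 4.18], [0, 3.07], [-2.55, 2.55]. Speed limits (rad/s): [2.22, 2.22, 2.57, 3.14, 3.14, 3.14].

## Interface

Orientations are given as [roll, pitch, yaw] about the fixed x, y, z axes, in that order (R = Rz(yaw) Ry(pitch) Rx(roll)).
In Python, from station import ctrl gives the robot as it stands.
- The arm moves only by the tool carry_out, never from a script. Its argument "motion" is text: rows parted by semicolons, each of 7 numbers parted by spaces: the shift along the world's x, y, z in m, then the turn, a rotation vector about the world's x, y, z in degrees, then the closure in counts, from 0 (fully open) to 255 (shut). In form: dx dy dz wx wy wz hand; .... A call has 1 to 20 rows; each row shifts and turns the commanded pose from where the row before left it; what a row does not reach is not made up. A row lasts 1/12 s, in which the tool goes at most 41.7 mm and 7.16 degrees, less where a joint would pass 70% of its speed; a pose out of reach is approached as far as the arm can. A call is refused whole if a number of a shift passes 0.0417 or a number of a turn 7.16, either way. A call with a gripper value outside its range is refused whole. The fingers move at their own pace and stop on an object; "grip_force" is the grip in N (left out, the last holds). Time passes only in rows, so rows that do not move let the fingers close. It gives the time, the measured TCP pose, the force, the opening and the grip force at its end, in the units of the state.
- ctrl.get_obs(): the state, without advancing time (a new reading comes with each control period).
- ctrl.camera(name): name is "scene" or "top" or "wrist"; returns a dict with "pixels" (480x640x3 uint8, red, green, blue), "range_z" (480x640 float32, m along the optical axis (not along the pixel's ray), 0 where there is no reading), "K" (3x3 intrinsics, pixels), "position" and "attitude" of the camera in the world. Camera axes: x right, y up, looking along -z (the intrinsics and any distortion apply to the point x, -y, -z); pixel columns grow to the right and rows downward; lengths in m; the calibration is good to about 2 mm. A picture is of the moment at which its call begins.
- ctrl.hand_in(): hands the job in; it is judged then, once.
The state is a dict: "time_s": time; "qpos": joint angles; "joint_vel": joint speeds; "tau": joint torques, N m; "ee_pos": TCP position; "eef_rot": TCP orientation; "force": force on the tool from outside, world axes, zero at the start; "moment": the same for the moment, N m; "grip_width": finger opening in m; "grip_force": force on a finger pad.
Only numpy, scipy, OpenCV 4.12 (cv2) and the standard library are available. Lean on these libraries where they do the work, as an engineer would, in place of code of your own. Each camera call takes 0.05 s, during which the arm holds its last target. There are 200 camera calls.

## Task

Take the red knob of the spring balancer, pull its hook down against the spring, catch the handle bar of the long mould (the long block, not the short one) with the hook, and let the balancer carry it up so that it hangs clear of the bench from the hook. Leave the short mould where it is.

Things in the scene. Friction and masses are not known exactly. Their poses are not given: they have to be found in the camera images.
- hook_grip (a point): Centre of the balancer's upright red knob (22 mm diameter, 42 tall), to be gripped from above. A steel flange, 56 mm diameter, lies at its foot, top 21 mm below this point. Knob and hook end a yellow arm (underside 40 mm below this point); rail and guide stand 110 mm and more to this point's +x, nothing above. At the start it is about 265 mm over the bench, between the two moulds.
- hook_foot (a point): On the hook's stem (8 mm thick) at claw floor height, 114 mm straight below hook_grip and one piece with it. Steel double hook in this point's y-z plane, 8 mm rod: equal claws to +y and -y, open upward. A bar seats 8 to 30 mm to the side of the stem; each upturned tip is 41 mm to the side and 16 mm high. Lowest face 8 mm below. y axis: along the rail.
- long_mould_bar (a point): Middle of the upper bar of the GREEN handle on the LONG mould, a loose pale block 100 x 45 x 30 mm, about 0.4 kg. Bar: 8 mm round, 60 mm long, straight, centre 85 mm over the bench, 51 mm free below it. Bar and block run along this point's y axis, about square to the rail, so a hook moving along the rail passes under. It stands to either side of the hook, 100 to 160 mm along the rail.
- short_mould_bar (a point): The same point on the RED handle of the SHORT mould, a loose pale block 50 x 36 x 34 mm with a bored hole, its bar 52 mm long at the same height, on the other side of the hook. Not to be moved.
- hook_pull (a joint): How far the hook is pulled down, m: 0 up (the spring returns it there, damped), 0.105 at the lower stop. Net upward pull 8 N at 0 to 11 N at the stop, enough to lift the long mould right up. At the stop both claws pass under the bars (tips about 20 mm below them) and over the mould blocks.
- trolley (a joint): Position of hook, arm and guide along the rail, m: 0 at the rail's middle, positive to +y of hook_grip, from -0.145 to 0.145. Slides when the knob is pushed sideways (about 1 N of friction) and stays where it is left; hook_grip moves only so and up and down, it does not turn.

How it is judged:
By the outcome, as a careful person would: the job done as asked, in the order asked, and still so for the second after the job is handed in, with the robot touching nothing.
It also fails if it takes over 40 s, if anything falls off the work surface, if the arm or the gripper's body presses on something with over 40 N, if the wrist force passes 120 N, or if a joint passes its speed limit or range.

## Working session

There is one attempt and no reset: what is moved stays moved. The work goes in short steps, Python scripts to look and compute and a tool call to move; the robot and the scene stay as the last step left them, time stands still between calls to the robot, and variables do not carry over. Pictures are saved under pics/ and viewed, at most 10 in all, crops included, and the job is handed in when it is done.

Besides the shell and the picture viewer there is one more tool, called after "Request:" by a JSON object that holds its "api" and its "payload", one argument or row to a line. carry_out: Moves the arm, as the interface text tells. Its arguments: {"type":"object","properties":{"motion":{"type":"string"},"grip_force":{"type":"number"}},"required":["motion"]}

```bash
mkdir -p pics; cat > h.py <<'E'
import numpy as np, cv2
from station import ctrl
from scipy.spatial.transform import Rotation as R
def att(c):
    a=np.array(c["attitude"],float)
    return a if a.shape==(3,3) else (R.from_euler('xyz',a).as_matrix() if a.size==3 else None)
def pts(c):
    K=c["K"];z=c["range_z"];v,u=np.mgrid[:480,:640]
    p=np.stack([(u-K[0,2])/K[0,0]*z,-(v-K[1,2])/K[1,1]*z,-z],-1)
    return p@att(c).T+np.array(c["position"])
E
python3 - <<'E'
from h import *
print(ctrl.get_obs())
cs=[]
for n in("scene","top"):
    c=ctrl.camera(n); print(n,c["K"],c["position"],c["attitude"],[k for k in c])
    cv2.imwrite(f"pics/{n}0.png",c["pixels"][...,::-1]); np.save(f"{n}0.npy",c,allow_pickle=True)
E
```

```text
{'time_s': 0.0, 'qpos': array([ 1.15640598e+00,  3.00459502e-01,  1.52157107e+00, -5.24760510e-06,
        1.32070635e+00, -6.66140179e-02]), 'joint_vel': array([ 0.00254087, -0.00062261, -0.0003949 , -0.00028332,  0.00058648,
       -0.00052988]), 'tau': array([ 7.47041622e-05, -5.31801081e+01, -3.52738810e+01,  7.07524410e-02,
        2.43816606e-02,  6.87772672e-05]), 'ee_pos': array([0.18735061, 0.51682993, 0.20489693]), 'eef_rot': array([-3.14045058e+00, -7.10967849e-05,  2.79381758e+00]), 'force': array([ 0.15235   , -0.37573222,  0.33934214]), 'moment': array([-0.04914747, -0.02313367, -0.02223298]), 'grip_force': 0.0, 'grip_width': 0.09404046613060642}
scene [[545.56337324   0.         322.71843394]
 [  0.         545.56337324 238.78429579]
 [  0.           0.           1.        ]] [-0.02373301 -0.48868845  0.84632175] [ 0.7707515   0.00703375 -1.10357053] ['pixels', 'range_z', 'K', 'position', 'attitude']
top [[550.68657414   0.         311.79291487]
 [  0.         550.68657414 231.52812375]
 [  0.           0.           1.        ]] [ 0.45178482 -0.19061045  0.99725048] [ 0.11174508 -0.004263   -1.58047829] ['pixels', 'range_z', 'K', 'position', 'attitude']
```

View pics/scene0.png

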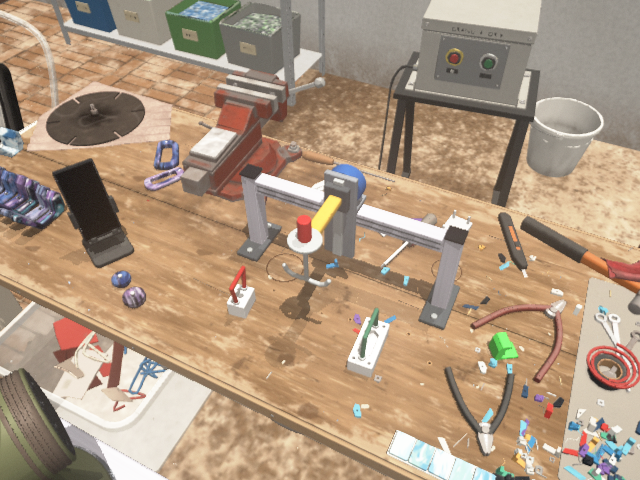

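View pics/top0.png

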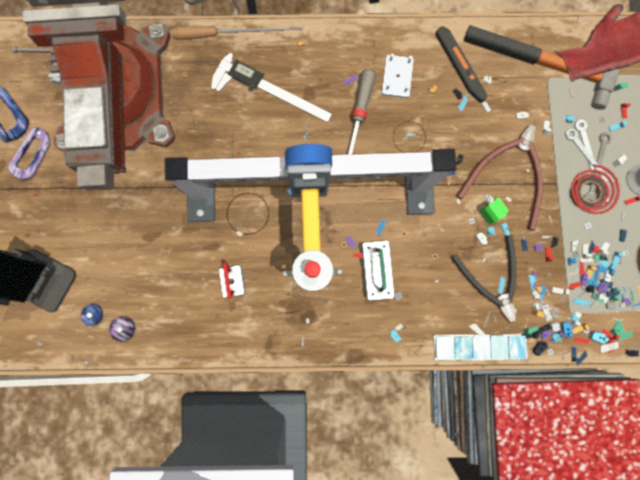

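The scene view shows the red knob at (304,228), the short mould's red handle at (238,290) and the long mould's green handle at (370,335). In the top view they are at (312,269), (231,281) and (377,270), so the long mould lies to -y of the hook.

```bash
python3 - <<'E'
from h import *
rois={"top":dict(knob=(295,255,330,285),green=(362,240,395,302),red=(218,262,246,300)),
"scene":dict(knob=(292,212,316,245),green=(345,300,392,376),red=(225,265,258,318))}
for n in rois:
    c=np.load(n+"0.npy",allow_pickle=True).item(); P=pts(c)
    p=c["pixels"].astype(int);r,g,b=p[...,0],p[...,1],p[...,2]
    for k,(a,t,d,e) in rois[n].items():
        m=(g>r+12)&(g>b+5) if k=="green" else (r>g+70)&(r>b+70)
        M=np.zeros_like(m);M[t:e,a:d]=m[t:e,a:d]; q=P[M&(c["range_z"]>0)]
        zr={"knob":(.25,.31)}.get(k,(.078,.095)); s=q[(q[:,2]>zr[0])&(q[:,2]<zr[1])]
        print(n,k,len(q),"z",np.percentile(q[:,2],[2,50,98]).round(3),len(s),s.mean(0).round(4),s.min(0).round(3),s.max(0).round(3))
        if k!="knob":
            w=np.linalg.eigh(np.cov(s[:,:2].T))[1][:,1];print("  dir",w.round(3))
    if n=="top":
        for nm,(a,t,d,e) in dict(arm=(303,195,320,250),rail=(195,150,430,178)).items():
            q=P[t:e,a:d].reshape(-1,3);q=q[q[:,2]>.15];l=cv2.fitLine(q[:,:2].astype(np.float32),2,0,.01,.01).ravel();print(nm,l.round(4),np.median(q[:,2]))
E
```

```text
top knob 202 z [0.282 0.285 0.288] 202 [ 0.4833 -0.1944  0.2853] [ 0.474 -0.205  0.281] [ 0.493 -0.185  0.288]
top green 179 z [0.051 0.088 0.091] 167 [ 0.4914 -0.3109  0.0877] [ 0.458 -0.316  0.078] [ 0.524 -0.305  0.093]
  dir [-0.997 -0.073]
top red 160 z [0.055 0.088 0.091] 148 [ 0.475  -0.0546  0.0877] [ 0.445 -0.061  0.079] [ 0.503 -0.046  0.092]
  dir [-0.988 -0.153]
arm [ 1.      0.0047  0.5486 -0.1932] 0.2403912339541624
rail [ 0.0211 -0.9998  0.6377 -0.2032] 0.18492604532929335
scene knob 343 z [0.242 0.274 0.287] 313 [ 0.4801 -0.1985  0.2736] [ 0.473 -0.207  0.25 ] [ 0.495 -0.186  0.288]
scene green 215 z [0.037 0.086 0.09 ] 147 [ 0.4886 -0.3133  0.0869] [ 0.457 -0.318  0.078] [ 0.526 -0.308  0.091]
  dir [-0.998 -0.068]
scene red 193 z [0.039 0.085 0.09 ] 122 [ 0.4745 -0.0562  0.0871] [ 0.447 -0.062  0.08 ] [ 0.505 -0.048  0.091]
  dir [-0.99  -0.142]
```

Request:
{"api": "carry_out", "payload": {
  "motion": "0.012 -0.024 0.021 0 0 1 0;0.012 -0.024 0.021 0 0 1 0;0.012 -0.024 0.021 0 0 1 0;0.012 -0.024 0.021 0 0 1 0;0.012 -0.024 0.021 0 0 1 0;0.012 -0.024 0.021 0 0 1 0;0.01 -0.024 0 0 0 1 0;0.01 -0.024 0 0 0 1 0;0.01 -0.024 0 0 0 1 0;0.01 -0.024 0 0 0 1 0;0.01 -0.024 0 0 0 1 0;0.01 -0.024 0 0 0 1 0;0.01 -0.024 0 0 0 1 0;0.01 -0.024 0 0 0 1 0;0.01 -0.024 0 0 0 1 0;0.01 -0.024 0 0 0 1 0;0.01 -0.024 0 0 0 1 0;0.01 -0.024 0 0 0 1 0;0.01 -0.024 0 0 0 1 0;0.01 -0.024 0 0 0 1 0",
  "grip_force": 40
}}

```text
time_s: 1.77
ee_pos: [0.3996, 0.0358, 0.3313]
eef_rot: [3.142, -0.0, -3.14]
force: [1.7, 0.5, 0.1]
grip_width: 0.0938
grip_force: 0.0
```

Request:
{"api": "carry_out", "payload": {
  "motion": "0.0085 -0.023 0 0 0 0 0;0.0085 -0.023 0 0 0 0 0;0.0085 -0.023 0 0 0 0 0;0.0085 -0.023 0 0 0 0 0;0.0085 -0.023 0 0 0 0 0;0.0085 -0.023 0 0 0 0 0;0.0085 -0.023 0 0 0 0 0;0.0085 -0.023 0 0 0 0 0;0.0085 -0.023 0 0 0 0 0;0.0085 -0.023 0 0 0 0 0;0 0 0 0 0 0 0;0 0 0 0 0 0 0;0 0 0 0 0 0 0"
}}

```text
time_s: 2.85
ee_pos: [0.4843, -0.1926, 0.3312]
eef_rot: [3.141, -0.001, -3.14]
force: [-0.0, 0.2, 0.1]
grip_width: 0.0941
grip_force: 0.0
```

```bash
python3 - <<'E'
from h import *
o=ctrl.get_obs();print(o["ee_pos"],o["qpos"])
c=ctrl.camera("wrist");cv2.imwrite("pics/w1.png",c["pixels"][...,::-1])
p=c["pixels"].astype(int);P=pts(c);m=(p[...,0]>p[...,1]+70)&(p[...,0]>p[...,2]+70)&(P[...,2]>.283)&(P[...,2]<.29)
q=P[m];print(len(q),q.mean(0),q.min(0),q.max(0))
if len(q): print(cv2.minEnclosingCircle(q[:,:2].astype(np.float32)))
E
```

```text
[ 0.48426161 -0.19255047  0.33121465] [-4.48787984e-01  1.71051665e-01  1.39183628e+00  9.44345006e-05
  1.57932068e+00 -2.02078628e+00]
939 [ 0.48387335 -0.19661549  0.28525276] [ 0.47368788 -0.20680981  0.28313721] [ 0.49443396 -0.18619307  0.28775506]
((0.4842406213283539, -0.19667552411556244), 0.010665197856724262)
```

View pics/w1.png

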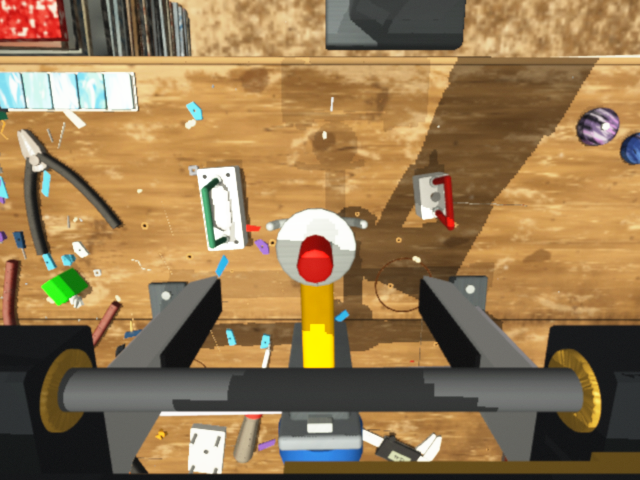

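The wrist view shows the knob centred at (316,258) between the open fingers, with nothing in the way. The knob axis is at (0.484, -0.1967) and its top at z = 0.2855.

Request:
{"api": "carry_out", "payload": {
  "motion": "0 -0.004 -0.01 0 0 0 0;0 0 -0.01 0 0 0 0;0 0 -0.01 0 0 0 0;0 0 -0.01 0 0 0 0;0 0 -0.01 0 0 0 0;0 0 -0.01 0 0 0 0;0 0 -0.01 0 0 0 0;0 0 -0.01 0 0 0 0;0 0 0 0 0 0 0;0 0 0 0 0 0 255;0 0 0 0 0 0 255;0 0 0 0 0 0 255;0 0 0 0 0 0 255;0 0 0 0 0 0 255;0 0 0 0 0 0 255;0 0 0 0 0 0 255;0 0 0 0 0 0 255;0 0 0 0 0 0 255;0 0 0 0 0 0 255;0 0 0 0 0 0 255",
  "grip_force": 40
}}

```text
time_s: 4.57
ee_pos: [0.4845, -0.1969, 0.2514]
eef_rot: [3.141, -0.0, -3.14]
force: [0.0, 6.6, -0.4]
grip_width: 0.0241
grip_force: 3.1
```

Request:
{"api": "carry_out", "payload": {
  "motion": "0 0 0 0 0 0 255;0 0 0 0 0 0 255;0 0 0 0 0 0 255;0 0 0 0 0 0 255",
  "grip_force": 40
}}

```text
time_s: 4.9
ee_pos: [0.4845, -0.1969, 0.2514]
eef_rot: [3.141, -0.0, -3.14]
force: [0.6, 0.8, 0.1]
grip_width: 0.0216
grip_force: 40.0
```

Gripped. Pull down 100 mm.

Request:
{"api": "carry_out", "payload": {
  "motion": "0 0 -0.004 0 0 0 255;0 0 -0.006 0 0 0 255;0 0 -0.006 0 0 0 255;0 0 -0.006 0 0 0 255;0 0 -0.006 0 0 0 255;0 0 -0.006 0 0 0 255;0 0 -0.006 0 0 0 255;0 0 -0.006 0 0 0 255;0 0 -0.006 0 0 0 255;0 0 -0.006 0 0 0 255;0 0 -0.006 0 0 0 255;0 0 -0.006 0 0 0 255;0 0 -0.006 0 0 0 255;0 0 -0.006 0 0 0 255;0 0 -0.006 0 0 0 255;0 0 -0.006 0 0 0 255;0 0 -0.006 0 0 0 255;0 0 0 0 0 0 255;0 0 0 0 0 0 255"
}}

```text
time_s: 6.48
ee_pos: [0.4845, -0.1972, 0.1521]
eef_rot: [-3.141, 0.001, -3.14]
force: [-5.0, 0.4, 10.9]
grip_width: 0.0212
grip_force: 40.0
```

```bash
python3 - <<'E'
from h import *
o=ctrl.get_obs();print(o["ee_pos"],o["force"])
c=ctrl.camera("scene");cv2.imwrite("pics/s2.png",cv2.resize(c["pixels"][200:400,200:440,::-1],None,fx=3,fy=3)[:600])
E
```

```text
[ 0.48454393 -0.19720221  0.15213839] [-4.9673454   0.35438675 10.91407717]
```

View pics/s2.png

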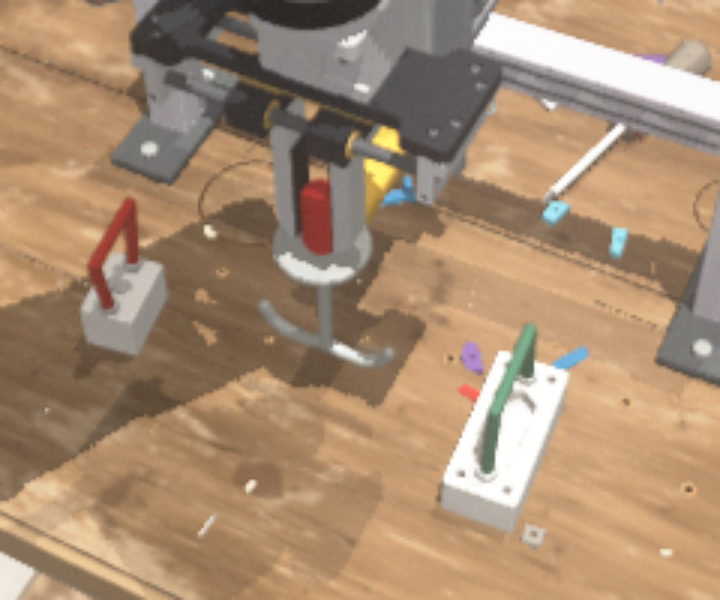

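The crop shows the knob held, the hook low at about (325,345) with its claw tips below bar height, and both moulds undisturbed. Now I slide along the rail to -y.

Request:
{"api": "carry_out", "payload": {
  "motion": "0.0001 -0.003 0 0 0 0 255;0.0001 -0.006 0 0 0 0 255;0.0001 -0.006 0 0 0 0 255;0.0001 -0.006 0 0 0 0 255;0.0001 -0.006 0 0 0 0 255;0.0001 -0.006 0 0 0 0 255;0.0001 -0.006 0 0 0 0 255;0.0001 -0.006 0 0 0 0 255;0.0001 -0.006 0 0 0 0 255;0.0001 -0.006 0 0 0 0 255;0.0001 -0.006 0 0 0 0 255;0.0001 -0.006 0 0 0 0 255;0.0001 -0.006 0 0 0 0 255;0.0001 -0.006 0 0 0 0 255;0.0001 -0.006 0 0 0 0 255;0.0001 -0.006 0 0 0 0 255;0.0001 -0.003 0 0 0 0 255;0 0 0 0 0 0 255;0 0 0 0 0 0 255"
}}

```text
time_s: 8.12
ee_pos: [0.4868, -0.2937, 0.1528]
eef_rot: [-3.14, 0.002, -3.141]
force: [-0.1, -0.3, 9.9]
grip_width: 0.0215
grip_force: 40.0
```

```bash
python3 - <<'E'
from h import *
o=ctrl.get_obs();print(o["ee_pos"],o["force"])
c=ctrl.camera("scene");cv2.imwrite("pics/s3.png",cv2.resize(c["pixels"][200:400,260:460,::-1],None,fx=3,fy=3))
E
```

```text
[ 0.48680065 -0.29374193  0.1528121 ] [-0.14895013 -0.29244022  9.93773373]
```

View pics/s3.png

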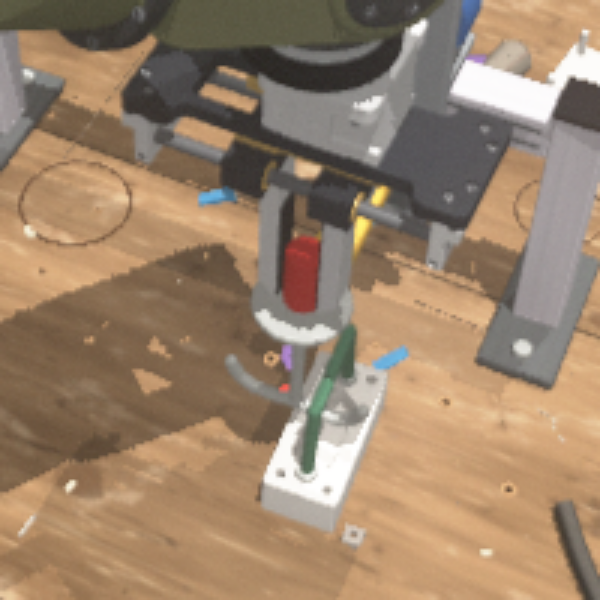

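The claw has passed under the green bar at about (318,400), the stem stands beside it, and the mould hasn't moved. Now I raise it under control.

Request:
{"api": "carry_out", "payload": {
  "motion": "0 0 0.005 0 0 0 255;0 0 0.005 0 0 0 255;0 0 0.005 0 0 0 255;0 0 0.005 0 0 0 255;0 0 0.003 0 0 0 255;0 0 0.003 0 0 0 255;0 0 0.003 0 0 0 255;0 0 0.003 0 0 0 255;0 0 0.003 0 0 0 255;0 0 0.003 0 0 0 255;0 0 0.005 0 0 0 255;0 0 0.006 0 0 0 255;0 0 0.006 0 0 0 255;0 0 0.006 0 0 0 255;0 0 0.006 0 0 0 255;0 0 0.006 0 0 0 255;0 0 0.006 0 0 0 255;0 0 0.006 0 0 0 255;0 0 0.006 0 0 0 255;0 0 0.004 0 0 0 255"
}}

```text
time_s: 9.83
ee_pos: [0.4867, -0.293, 0.2474]
eef_rot: [-3.141, 0.002, -3.14]
force: [6.3, -2.1, 3.7]
grip_width: 0.0215
grip_force: 40.0
```

```bash
python3 - <<'E'
from h import *
o=ctrl.get_obs();print(o["ee_pos"],o["force"])
c=ctrl.camera("scene");cv2.imwrite("pics/s4.png",cv2.resize(c["pixels"][180:380,260:460,::-1],None,fx=3,fy=3))
E
```

```text
[ 0.48665615 -0.29297207  0.24738842] [ 6.25746177 -2.05302152  3.69487519]
```

View pics/s4.png

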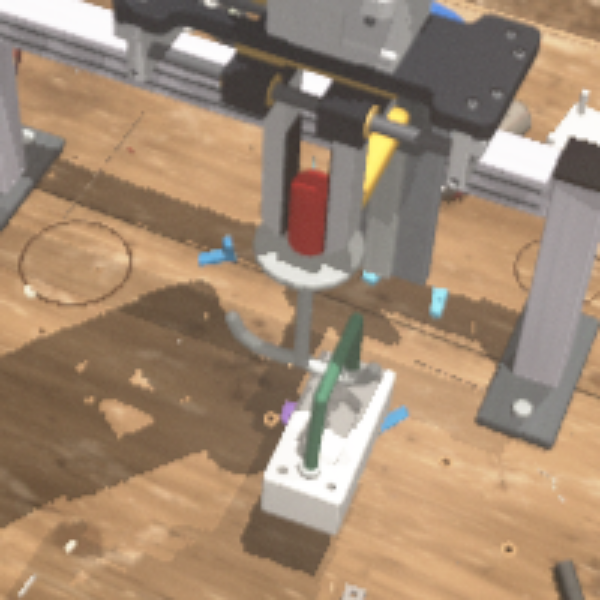

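The mould now hangs from the claw, with its shadow separated from the block. I finish the rise, let it settle, release and retreat.

Request:
{"api": "carry_out", "payload": {
  "motion": "0 0 0.002 0 0 0 255;0 0 0.001 0 0 0 255;0 0 0 0 0 0 255;0 0 0 0 0 0 255;0 0 0 0 0 0 255;0 0 0 0 0 0 255;0 0 0 0 0 0 160;0 0 0 0 0 0 160;0 0 0 0 0 0 160;0 0 0 0 0 0 160;0 0 0 0 0 0 160;0 0 0 0 0 0 160;0 0 0 0 0 0 0;0 0 0 0 0 0 0;0 0 0 0 0 0 0;0 0 0 0 0 0 0;0 0 0 0 0 0 0",
  "grip_force": 10
}}

```text
time_s: 11.3
ee_pos: [0.4861, -0.293, 0.2494]
eef_rot: [-3.142, -0.0, -3.14]
force: [0.1, -0.2, -0.3]
grip_width: 0.0644
grip_force: 0.0
```

Request:
{"api": "carry_out", "payload": {
  "motion": "0 0 0.005 0 0 0 0;0 0 0.01 0 0 0 0;0 0 0.01 0 0 0 0;0 0 0.015 0 0 0 0;0 0 0.015 0 0 0 0;0 0 0.015 0 0 0 0;0 0 0.015 0 0 0 0;0 0 0.015 0 0 0 0;0 0 0 0 0 0 0;0 0 0 0 0 0 0;0 0 0 0 0 0 0;0 0 0 0 0 0 0;0 0 0 0 0 0 0;0 0 0 0 0 0 0;0 0 0 0 0 0 0;0 0 0 0 0 0 0;0 0 0 0 0 0 0;0 0 0 0 0 0 0"
}}

```text
time_s: 12.8
ee_pos: [0.4862, -0.2929, 0.3494]
eef_rot: [3.142, -0.0, -3.14]
force: [0.0, 0.8, 0.5]
grip_width: 0.094
grip_force: 0.0
```

```bash
python3 - <<'E'
from h import *
o=ctrl.get_obs();print(o["ee_pos"],o["force"])
c=ctrl.camera("scene");cv2.imwrite("pics/s5.png",cv2.resize(c["pixels"][180:380,200:460,::-1],None,fx=3,fy=3))
E
```

```text
[ 0.48615202 -0.2929389   0.34941566] [0.00976399 0.7693518  0.5021894 ]
```

View pics/s5.png

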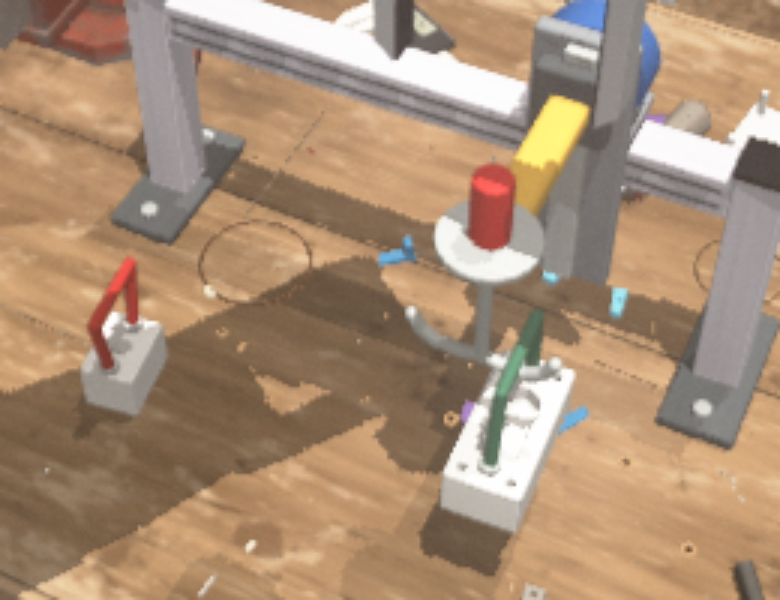

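The mould hangs from the claw at about (510,380), clear of the bench. The knob is free at (490,205), and the short mould is where it was at (125,360).

```bash
python3 -c "
from station import ctrl
print(ctrl.hand_in())"
```

```text
the job is handed in; nothing more can be done
None
```

The long mould hangs from the balancer hook clear of the bench, the short mould looks unmoved in the last picture, and the job was handed in at about 13 s of robot time; no verdict was returned.

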